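# Wipe the sample-box lids shut

### The job

The samples have been looked at and the lids of the row of five linked sample boxes still stand open. Starting at the end of the row on the lids' hinge side, run the fingertips lightly along the top of the row and wipe the lids down one after another until all five are fully shut. Only touch: do not lift a lid further open or lean hard on the boxes, and leave the jar, ring, dish and spare box beside it alone.

Things in the scene. Friction and masses are not known exactly. Their poses are not given: they have to be found in the camera images.
- row: Steel docking bar (250 x 50 x 5 mm, 17 mm high end stops) screwed to the bench at any angle; on its rubber strip stand five linked grey boxes with white hinged lids. Pressed from above the boxes sink about 1 mm per 3 N, 4 mm at most. Origin: bar's centre at bench level; +x along the row from the hinge end (box 1) to the catch end (box 5), z up. Boxes 40 mm long (x), 34 wide, centres at x = -84, -42, 0, 42, 84 mm.
- hinge_end (a point): Over the middle of lid 1's hinge line, at the height of the shut lids' tops (34 mm above the bench), 98.5 mm to -x of the row's origin; axes as the row's. Box 1 ends 5.5 mm and the bar 26.5 mm beyond it to -x. A fingertip coming from here towards +x at the height of the shut tops wipes the lids down; one coming from the other end gets under them.
- catch_end (a point): Where the middle of lid 5's free edge lies when shut, at the height of the shut tops (34 mm above the bench), 103.5 mm to +x of the row's origin; axes as the row's.
- lid1_edge (a point): Middle of lid 1's free edge, upper face; moves with it. All lids: a flat plate 35 mm long, 34 wide (y), 3 thick, hinged 14.5 mm to -x of its box's centre and 6 mm below the shut top; free edge to +x. Its first 8 mm are bevelled, 3 mm down to the hinge. Open, it leans up towards +x, its free edge up to 66 mm above the bench; shut, its top is level at 34 mm, 7 mm from the next lid.
- lid1 (a joint): Angle of the first lid from the hinge end, rad: 0 shut (it lies on the box), larger is more open, limit 1.6. The hinge is stiff enough that the lid stays where it is left; about 0.006 N m turns it.
- lid2 (a joint): Angle of the second lid from the hinge end, rad: 0 shut (it lies on the box), larger is more open, limit 1.6. The hinge is stiff enough that the lid stays where it is left; about 0.006 N m turns it.
- lid3 (a joint): Angle of the third lid from the hinge end, rad: 0 shut (it lies on the box), larger is more open, limit 1.6. The hinge is stiff enough that the lid stays where it is left; about 0.006 N m turns it.
- lid4 (a joint): Angle of the fourth lid from the hinge end, rad: 0 shut (it lies on the box), larger is more open, limit 1.6. The hinge is stiff enough that the lid stays where it is left; about 0.006 N m turns it.
- lid5 (a joint): Angle of the fifth lid from the hinge end, rad: 0 shut (it lies on the box), larger is more open, limit 1.6. The hinge is stiff enough that the lid stays where it is left; about 0.006 N m turns it.
- jar: Bystander: closed glass jar with black cap, 36 mm across, 38 mm high, 70 to 95 mm to the side of the row's centre line. Origin: centre of its underside.
- holder: Bystander: brass ring, 34 mm across, 12 mm high, beside the row. Origin: centre of its underside.
- dish: Bystander: small open aluminium dish, 38 mm across, 16 mm high, beside the row. Origin: centre of its underside.
- spare: Bystander: a single spare sample box of the same kind, its lid already shut, 40 x 34 x 25 mm, beside the row. Origin: centre of its underside.

How it is judged:
By the outcome, as a careful person would: the job done as asked, in the order asked, and still so for the second after the job is handed in, with the robot touching nothing.
It also fails if it takes over 45 s, if anything falls off the work surface, if the arm or the gripper's body presses on something with over 40 N, if the wrist force passes 120 N, or if a joint passes its speed limit or range.

### The arm

A 6-joint arm with a two-finger parallel gripper is mounted at the origin on the work surface. World frame = base frame: x ahead of the robot, y to its left, z up, the work surface at z = 0. Lengths are in m, angles in rad, forces in N, time in s.
With the tool pointing down it reaches from about 0.35 to 0.85 m from the base axis. Payload 8.1 kg.
Tool frame: the origin (TCP) lies at the very end of the fingers, on their centre line; the grasp point (between the pads) lies manip.grasp_offset behind it (manip.grasp_offset is the distance from the TCP to the grasp point, in m); z points along the fingers, y is the line along which they close (so a half turn about z gives the same grasp; the last joint's range is limited). The gripper opens to 93 mm and grips with 3 to 60 N. Pads are 15 mm wide; open, the fingers measure 128 mm over their backs; the gripper's body (75 mm by 188 mm) begins 65 mm behind the grasp point.
Start: joints at [-1.278, 0.13, 1.488, -0, 1.523, -0.085], TCP at [0.221, -0.558, 0.219] pointing down, gripper open.
Joint ranges: [-2.96, 2.96], [-0.89, 2.26], [0.02, 2.5], [-1.34, 4.48], [0, 2.73], [-2.66, 2.66]. Speed limits (rad/s): [2.39, 2.39, 2.79, 3.14, 3.14, 3.14].

### API

Orientations are given as a rotation vector (axis times angle).
In Python, from station import manip gives the robot as it stands. The module is installed in compiled form; this text tells all that it offers.
- The arm moves only by the tool step_arm, never from a script. Its argument "deltas" is a list of rows, each a list of 3 entries, a list of its own where there are three numbers: the shift along the tool's x, y, z in mm, then the turn, a rotation vector about the tool's x, y, z in rad, then the gripper command: -1 is shut, 1 is fully open, values between are in proportion. In form: [[[x, y, z], [wx, wy, wz], hand], ...]. A call has exactly 5 rows; each row shifts and turns the commanded pose from where the row before left it, along the tool's axes as they then stand; what a row does not reach is not made up. A row lasts 1/8 s, in which the tool goes at most 62.5 mm and 10.7 degrees, less where a joint would pass 70% of its speed; a pose out of reach is approached as far as the arm can. A call with a gripper value outside its range is refused whole. The fingers move at their own pace and stop on an object; "force" is the grip in N (left out, the last holds). Time passes only in rows, so rows that do not move let the fingers close, or fill a call up. It gives the time, the measured TCP pose, the force, the opening and the grip force at its end, in the units of the state.
- manip.observe(): the state, without advancing time (a new reading comes with each control period).
- manip.get_image(name): name is "side" or "top"; returns the picture (420x560x3 uint8, red, green, blue); there is no depth.
- manip.camera_model(name): a dict with "fx", "fy", "cx", "cy" (pixels), "cam_to_world" (4x4, takes a point from camera to world coordinates). Camera axes: x right, y down, z forward; pixel columns grow to the right and rows downward; lengths in m; the calibration is good to about 2 mm. A picture is of the moment at which its call begins. camera_model takes no time and is no camera call.
- manip.finish_job(): hands the job in; it is judged then, once.
Trained networks look in the newest picture that a camera, given by its name, has taken for a name from the list of things; names that differ only in an ending like _2 or _b are one class to them, and where a whole thing is asked for, a point or a joint stands for the part that bears it (a point fixed in the world has none). Each returns a list of dicts, best first, with "confidence" (0 to 1); they miss things now and then, are a little off and sometimes report something else, mostly with a low value. They report only what shows in the picture. A call takes as long as a camera call.
- manip.recognise(camera, name): "location" ([column, row] in pixels, amid what is visible of it).
- manip.regions_of(camera, name): "pixels" (420x560 bool, what is visible of it) and "location" ([column, row] in pixels, amid what is visible of it).
- manip.place_of(camera, name): "location" ([column, row] in pixels: a listed point, or the origin of a listed thing).
The state is a dict: "time": time; "q": joint angles; "joint_vel": joint speeds; "effort": joint torques, N m; "ee_pos": TCP position; "orientation": TCP orientation; "ft_force": force on the tool from outside, world axes, zero at the start; "wrist_torque": the same for the moment, N m; "gripper_width": finger opening in m; "grasp_force": force on a finger pad.
Only numpy, scipy, OpenCV 4.12 (cv2) and the standard library are available. Lean on these libraries where they do the work, as an engineer would, in place of code of your own. Each camera call takes 0.05 s, during which the arm holds its last target. There are 200 camera calls.

## Working session

There is one attempt and no reset: what is moved stays moved. The work goes in short steps, Python scripts to look and compute and a tool call to move; the robot and the scene stay as the last step left them, time stands still between calls to the robot, and variables do not carry over. Pictures are saved under pics/ and viewed, at most 10 in all, crops included, and the job is handed in when it is done.

Besides the shell and the picture viewer there is one more tool, called after "Request:" as name(argument=value, ...), one argument or row to a line, values as JSON. step_arm: Moves the arm, as the interface text tells. Its arguments: {"type":"object","properties":{"deltas":{"type":"array","items":{"type":"array"}},"force":{"type":"number"}},"required":["deltas"]}

```bash
mkdir -p pics
cat > h.py <<'E'
import numpy as np, cv2
from station import manip
def ray(cam,px,z):
    m=manip.camera_model(cam);T=np.array(m["cam_to_world"])
    d=T[:3,:3]@np.array([(px[0]-m["cx"])/m["fx"],(px[1]-m["cy"])/m["fy"],1]);o=T[:3,3]
    return o+d*(z-o[2])/d[2]
def proj(cam,p):
    m=manip.camera_model(cam);T=np.linalg.inv(np.array(m["cam_to_world"]))
    c=T[:3,:3]@np.array(p)+T[:3,3]
    return np.array([m["fx"]*c[0]/c[2]+m["cx"],m["fy"]*c[1]/c[2]+m["cy"]])
E
python3 - <<'E'
from h import *
for c in("top","side"):
    cv2.imwrite(f"pics/{c}0.png",manip.get_image(c)[:,:,::-1])
    print(c,np.round(np.array(manip.camera_model(c)["cam_to_world"])[:3,3],3))
    for n,z in(("row",0),("hinge_end",.034),("catch_end",.034),("lid1_edge",.06),("jar",0),("holder",0),("dish",0),("spare",0)):
        for r in manip.place_of(c,n)[:2]: print(c,n,np.round(r["location"],1),round(r["confidence"],2),np.round(ray(c,r["location"],z),4))
s=manip.observe();print({k:np.round(v,4) for k,v in s.items()})
print(manip.grasp_offset)
E
```

```text
top [0.443 0.03  0.713]
top hinge_end [183.7 294.2] 0.86 [0.4728 0.1422 0.034 ]
top catch_end [258.4 166.3] 0.77 [0.6389 0.0244 0.034 ]
top lid1_edge [190.6 283.4] 0.81 [0.4844 0.1281 0.06  ]
top jar [155.9 251.8] 0.96 [0.5381 0.1832 0.    ]
top holder [197.7 173.3] 0.55 [0.6477 0.1146 0.    ]
top holder [190.1 286. ] 0.21 [0.4847 0.138  0.    ]
top dish [246.5 317. ] 0.83 [0.4338 0.063  0.    ]
top spare [297.2 221.1] 0.85 [ 0.5607 -0.0232  0.    ]
side [0.439 0.448 0.563]
side row [266.5 266. ] 0.59 [0.5507 0.0884 0.    ]
side hinge_end [309.3 295.4] 0.72 [0.4664 0.1418 0.034 ]
side catch_end [230.7 217.5] 0.61 [0.6347 0.0309 0.034 ]
side lid1_edge [301.2 280.9] 0.63 [0.482  0.1368 0.06  ]
side jar [257.7 319.4] 0.96 [0.5348 0.1856 0.    ]
side holder [213.4 265.6] 0.81 [0.6372 0.1139 0.    ]
side dish [335.4 274.7] 0.59 [0.4351 0.0713 0.    ]
side spare [275.7 217.1] 0.79 [ 0.5666 -0.0218  0.    ]
side spare [340.7 272.6] 0.17 [0.4273 0.0646 0.    ]
{'time': np.float64(0.9), 'q': array([-1.2784,  0.1303,  1.4882,  0.    ,  1.523 , -0.0854]), 'joint_vel': array([ 0.0004, -0.0016,  0.0018, -0.0001, -0.0001, -0.0003]), 'effort': array([-1.40000e-03, -5.59760e+01, -4.92065e+01,  7.70000e-02,
        2.28000e-02, -0.00000e+00]), 'ee_pos': array([ 0.2213, -0.5577,  0.2187]), 'orientation': array([3.0857, 0.5899, 0.    ]), 'ft_force': array([0.6933, 0.6328, 0.6432]), 'wrist_torque': array([-0.0287,  0.0468,  0.0786]), 'grasp_force': np.float64(0.0), 'gripper_width': np.float64(0.093)}
0.0188
```

View pics/top0.png

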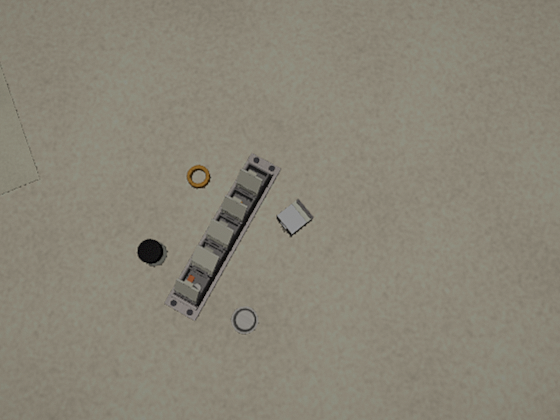

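View pics/side0.png

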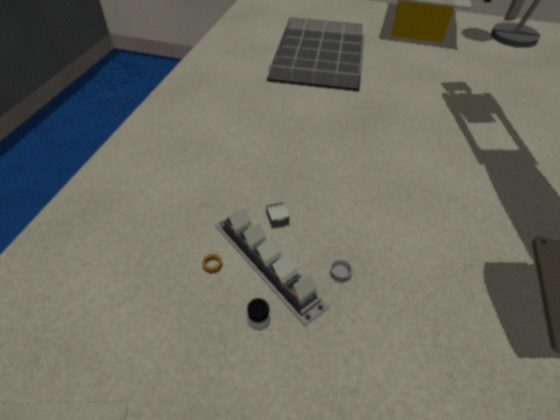

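The top picture shows the bar running from about (180,311) at the hinge end to (266,162) at the catch end, with all five lids open. The jar at (151,251) and the ring are on one side, the dish and spare box on the other. Next I'll fit the bar's pose and check it with an overlay.

```bash
cat > fit.py <<'E'
from h import *
from scipy.optimize import least_squares
# detections
obs=[]
for c in("top","side"):
    manip.get_image(c)
    for n,p in(("hinge_end",(-.0985,0,.034)),("catch_end",(.1035,0,.034)),("row",(0,0,0))):
        r=manip.place_of(c,n)
        if r: obs.append((c,r[0]["location"],p))
for px,p in(((252,154),(.125,.025,.005)),((281,170),(.125,-.025,.005)),((194.5,320),(-.125,-.025,.005)),((165,303),(-.125,.025,.005))):
    obs.append(("top",px,p))
def W(v,p): c,s=np.cos(v[2]),np.sin(v[2]); return [v[0]+c*p[0]-s*p[1],v[1]+s*p[0]+c*p[1],p[2]]
f=lambda v:np.concatenate([proj(c,W(v,p))-px for c,px,p in obs])
r=least_squares(f,[.556,.085,-.62],loss="soft_l1")
v=r.x;print(np.round(v,4),np.round(f(v).reshape(-1,2),1).tolist())
for c,(x0,y0) in (("top",(140,140)),("side",(190,190))):
    im=manip.get_image(c)[y0:y0+190,x0:x0+160,::-1]
    im=cv2.resize(im,None,fx=3.1,fy=3.1,interpolation=cv2.INTER_CUBIC)
    def P(p): return tuple(int(a) for a in (proj(c,W(v,p))-[x0,y0])*3.1+1.5)
    B=[(-.125,-.025,.005),(.125,-.025,.005),(.125,.025,.005),(-.125,.025,.005)]
    for i in range(4): cv2.line(im,P(B[i]),P(B[(i+1)%4]),(0,0,255),1)
    for x in(-.084,-.042,0,.042,.084):
        for a in(.017,-.017): cv2.circle(im,P((x-.0145,a,.028)),2,(0,255,0),-1)
    cv2.imwrite(f"pics/{c}1.png",im)
a=cv2.imread("pics/top1.png");b=cv2.imread("pics/side1.png");cv2.imwrite("pics/both1.png",cv2.resize(np.hstack([a,b]),(800,475)))
E
python3 fit.py
```

```text
[ 0.552  0.084 -0.617] [[1.0, 2.9], [2.4, 0.1], [0.7, 4.7], [-1.6, -0.1], [-2.9, -1.1], [-1.6, 0.3], [-0.3, -0.8], [0.2, -1.0], [-0.8, 1.5], [-2.1, 0.4]]
```

View pics/both1.png

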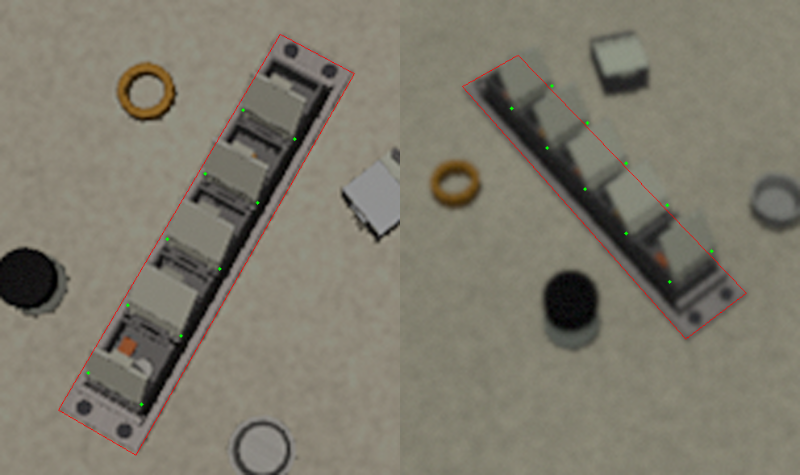

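The overlay fits to within about 1.5 mm: origin (0.552, 0.084), yaw -0.617. I'll shut the gripper, move above the hinge end, then turn so the tool's -x axis points along the row (this keeps joint 6 well within range).

Request:
step_arm(
  deltas=[
    [[32,-38,0],[0,0,0],-1],
    [[32,-38,0],[0,0,0],-1],
    [[32,-38,0],[0,0,0],-1],
    [[32,-38,0],[0,0,0],-1],
    [[32,-38,0],[0,0,0],-1],
  ],
  force=5,
)

```text
time: 2.02
ee_pos: [0.3003, -0.3206, 0.2188]
orientation: [3.085, 0.589, 0.001]
ft_force: [-0.0, 0.2, 0.7]
gripper_width: 0.0478
grasp_force: 0.0
```

Request:
step_arm(
  deltas=[
    [[32,-38,0],[0,0,0],-1],
    [[32,-38,0],[0,0,0],-1],
    [[32,-38,0],[0,0,0],-1],
    [[32,-38,0],[0,0,0],-1],
    [[32,-38,0],[0,0,0],-1],
  ],
)

```text
time: 2.65
ee_pos: [0.379, -0.0849, 0.219]
orientation: [3.085, 0.589, 0.002]
ft_force: [1.1, -0.1, 0.4]
gripper_width: 0.0012
grasp_force: 0.0
```

Request:
step_arm(
  deltas=[
    [[32,-38,0],[0,0,0],-1],
    [[32,-38,0],[0,0,0],-1],
    [[32,-38,0],[0,0,0],-1],
    [[32,-38,0],[0,0,0],-1],
    [[32,-38,0],[0,0,0],-1],
  ],
)

```text
time: 3.28
ee_pos: [0.4576, 0.1509, 0.2189]
orientation: [3.085, 0.59, 0.001]
ft_force: [0.9, 0.0, 0.1]
gripper_width: 0.0004
grasp_force: 0.0
```

Request:
step_arm(
  deltas=[
    [[0,0,0],[0,0,-0.179],-1],
    [[0,0,0],[0,0,-0.179],-1],
    [[0,0,0],[0,0,-0.179],-1],
    [[0,0,0],[0,0,-0.179],-1],
    [[0,0,0],[0,0,-0.179],-1],
  ],
)

```text
time: 3.9
ee_pos: [0.4573, 0.1492, 0.2187]
orientation: [2.521, 1.875, 0.0]
ft_force: [0.6, -0.1, 0.1]
gripper_width: 0.0003
grasp_force: 0.0
```

Request:
step_arm(
  deltas=[
    [[0,0,0],[0,0,-0.179],-1],
    [[0,0,0],[0,0,-0.179],-1],
    [[0,0,0],[0,0,-0.179],-1],
    [[0,0,0],[0,0,-0.179],-1],
    [[0,0,0],[0,0,-0.179],-1],
  ],
)

```text
time: 4.53
ee_pos: [0.4573, 0.1492, 0.2188]
orientation: [1.461, 2.781, 0.0]
ft_force: [-0.1, -0.2, 0.4]
gripper_width: 0.0005
grasp_force: 0.0
```

Request:
step_arm(
  deltas=[
    [[0,0,0],[0,0,-0.179],-1],
    [[0,0,0],[0,0,-0.179],-1],
    [[0,0,0],[0,0,0],-1],
    [[0,0,0],[0,0,0],-1],
    [[0,0,0],[0,0,0],-1],
  ],
)

```text
time: 5.15
ee_pos: [0.4573, 0.1492, 0.2186]
orientation: [0.956, 2.993, 0.0]
ft_force: [-0.4, 0.4, 0.1]
gripper_width: 0.0008
grasp_force: 0.0
```

```bash
cat > st.py <<'E'
from h import *
from scipy.spatial.transform import Rotation as R
s=manip.observe();v=[.552,.084,-.617]
c,sn=np.cos(v[2]),np.sin(v[2]);d=s["ee_pos"]-[v[0],v[1],0]
M=R.from_rotvec(s["orientation"]).as_matrix()
print("row frame mm",np.round(1e3*np.array([c*d[0]+sn*d[1],-sn*d[0]+c*d[1],d[2]]),2),"yaw err",round(np.arctan2(-M[1,0],-M[0,0])-v[2],4),"tilt",np.round(M[:,2],4),
 "F",np.round(s["ft_force"],2),"t",s["time"],"w",s["gripper_width"],"q6",s["q"][5])
E
python3 st.py
```

```text
row frame mm [-114.99   -1.66  218.64] yaw err -0.0012 tilt [ 0.  0. -1.] F [-0.4   0.37  0.08] t 5.15 w 0.0007880415022651595 q6 -0.7439071960139945
```

Request:
step_arm(
  deltas=[
    [[7,1,36],[0,0,0],-1],
    [[0,0,40],[0,0,0],-1],
    [[0,0,40],[0,0,0],-1],
    [[0,0,40],[0,0,0],-1],
    [[0,0,20],[0,0,0],-1],
  ],
)

```text
time: 5.78
ee_pos: [0.4504, 0.1537, 0.0401]
orientation: [-0.954, -2.99, 0.003]
ft_force: [-0.8, 0.2, -0.3]
gripper_width: 0.0005
grasp_force: 0.0
```

Request:
step_arm(
  deltas=[
    [[0,0,8],[0,0,0],-1],
    [[0,0,0],[0,0,0],-1],
    [[0,0,0],[0,0,0],-1],
    [[0,0,0],[0,0,0],-1],
    [[0,0,0],[0,0,0],-1],
  ],
)

```text
time: 6.4
ee_pos: [0.4526, 0.1542, 0.0353]
orientation: [0.952, 2.993, 0.001]
ft_force: [0.1, 0.4, 0.1]
gripper_width: 0.0009
grasp_force: 0.0
```

```bash
python3 st.py
python3 - <<'E'
from h import *
im=np.hstack([manip.get_image("top")[140:330,140:300,::-1],manip.get_image("side")[190:380,190:350,::-1]])
cv2.imwrite("pics/p2.png",cv2.resize(im,(800,475),interpolation=cv2.INTER_CUBIC))
E
```

```text
row frame mm [-121.67   -0.27   35.33] yaw err 0.0012 tilt [ 1.2e-03  3.0e-04 -1.0e+00] F [0.06 0.36 0.08] t 6.4 w 0.0008694679614210916 q6 -0.7339616403455602
```

View pics/p2.png

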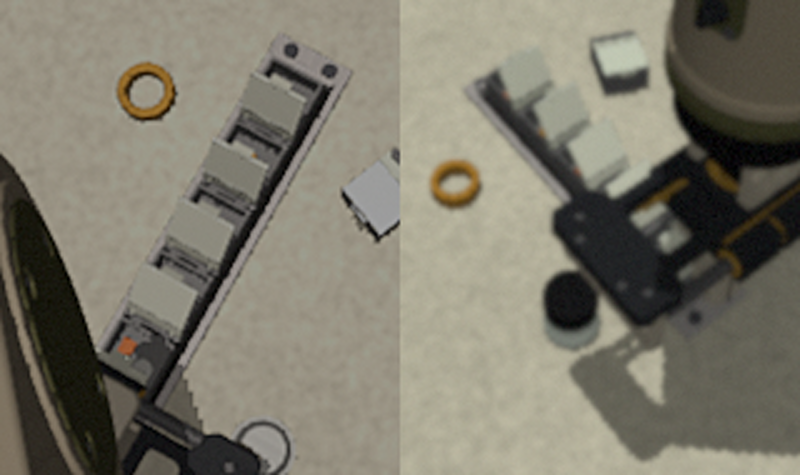

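The tip is in place just outside the hinge end. All lids are still open, and the jar and dish are clear. Starting the wipe over lid 1.

Request:
step_arm(
  deltas=[
    [[-5,0,0.8],[0,0,0],-1],
    [[-5,0,0],[0,0,0],-1],
    [[-5,0,0],[0,0,0],-1],
    [[-5,0,0],[0,0,0],-1],
    [[-5,0,0],[0,0,0],-1],
  ],
)

```text
time: 7.12
ee_pos: [0.4728, 0.1394, 0.0339]
orientation: [-0.952, -2.994, -0.0]
ft_force: [-1.6, 1.2, 2.3]
gripper_width: 0.0003
grasp_force: 1.1
```

```bash
python3 st.py
```

```text
row frame mm [-96.7   -0.63  33.87] yaw err 0.0011 tilt [-2.e-04  1.e-04 -1.e+00] F [-1.55  1.23  2.33] t 7.125 w 0.00027313116307803894 q6 -0.7723589933177267
```

Request:
step_arm(
  deltas=[
    [[-5,0,0],[0,0,0],-1],
    [[-5,0,0],[0,0,0],-1],
    [[-5,0,0],[0,0,0],-1],
    [[0,0,0],[0,0,0],-1],
    [[0,0,0],[0,0,0],-1],
  ],
)

```text
time: 7.75
ee_pos: [0.4853, 0.1307, 0.0341]
orientation: [0.952, 2.993, 0.0]
ft_force: [1.0, -1.6, 1.0]
gripper_width: 0.0004
grasp_force: 0.9
```

```bash
python3 st.py
```

```text
row frame mm [-81.46  -0.51  34.05] yaw err 0.001 tilt [ 1.e-03 -3.e-04 -1.e+00] F [ 1.02 -1.63  1.05] t 7.75 w 0.0004192658303481151 q6 -0.7932677631998769
```

Request:
step_arm(
  deltas=[
    [[-5,0,0.5],[0,0,0],-1],
    [[-5,0,0],[0,0,0],-1],
    [[-5,0,0],[0,0,0],-1],
    [[-5,0,0],[0,0,0],-1],
    [[-5,0,0],[0,0,0],-1],
  ],
)

```text
time: 8.38
ee_pos: [0.5054, 0.1163, 0.0333]
orientation: [-0.952, -2.994, 0.0]
ft_force: [-1.9, 2.4, 4.0]
gripper_width: 0.0004
grasp_force: 1.9
```

Request:
step_arm(
  deltas=[
    [[-5,0,0],[0,0,0],-1],
    [[-5,0,0],[0,0,0],-1],
    [[-5,0,0],[0,0,0],-1],
    [[-5,0,0],[0,0,0],-1],
    [[-5,0,0],[0,0,0],-1],
  ],
)

```text
time: 9.0
ee_pos: [0.5258, 0.1019, 0.0333]
orientation: [-0.952, -2.994, -0.0]
ft_force: [-2.9, 1.0, 3.3]
gripper_width: 0.0005
grasp_force: 1.9
```

```bash
python3 st.py
python3 - <<'E'
from h import *
im=np.hstack([manip.get_image("top")[140:330,140:300,::-1],manip.get_image("side")[190:380,190:350,::-1]])
cv2.imwrite("pics/p3.png",cv2.resize(im,(800,475),interpolation=cv2.INTER_CUBIC))
E
```

```text
row frame mm [-31.67  -0.57  33.35] yaw err 0.0012 tilt [-0.  0. -1.] F [-2.91  0.98  3.31] t 9.0 w 0.0005147619773292914 q6 -0.8593695809872122
```

View pics/p3.png

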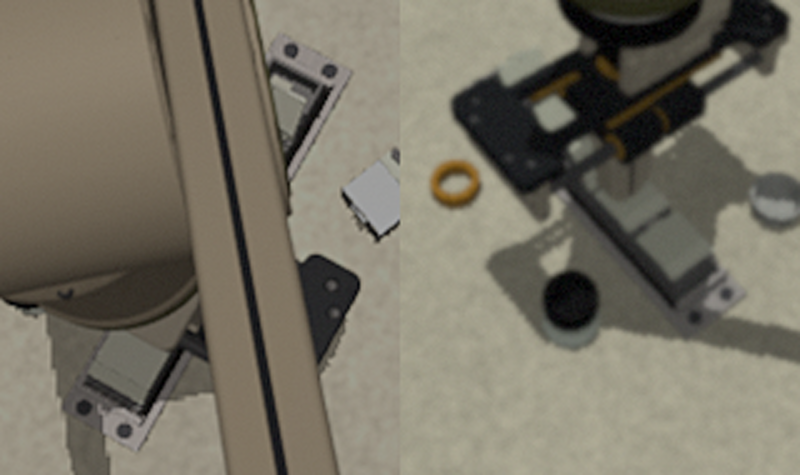

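Lids 1 and 2 lie flat behind the finger, at (670,245) and (635,200) in the right-hand half of the picture. The force is 3–4 N, so I'll carry on at this height.

Request:
step_arm(
  deltas=[
    [[-5,0,0],[0,0,0],-1],
    [[-5,0,0],[0,0,0],-1],
    [[-5,0,0],[0,0,0],-1],
    [[-5,0,0],[0,0,0],-1],
    [[-5,0,0],[0,0,0],-1],
  ],
)

```text
time: 9.72
ee_pos: [0.5464, 0.0874, 0.0334]
orientation: [0.952, 2.994, -0.0]
ft_force: [-2.3, 2.3, 4.0]
gripper_width: 0.0006
grasp_force: 1.8
```

Request:
step_arm(
  deltas=[
    [[-5,0,0],[0,0,0],-1],
    [[-5,0,0],[0,0,0],-1],
    [[-5,0,0],[0,0,0],-1],
    [[-5,0,0],[0,0,0],-1],
    [[-5,0,0],[0,0,0],-1],
  ],
)

```text
time: 10.35
ee_pos: [0.5666, 0.073, 0.0333]
orientation: [-0.952, -2.994, -0.0]
ft_force: [-1.7, 1.2, 3.6]
gripper_width: 0.0005
grasp_force: 2.1
```

Request:
step_arm(
  deltas=[
    [[-5,0,0],[0,0,0],-1],
    [[-5,0,0],[0,0,0],-1],
    [[-5,0,0],[0,0,0],-1],
    [[-5,0,0],[0,0,0],-1],
    [[-5,0,0],[0,0,0],-1],
  ],
)

```text
time: 10.98
ee_pos: [0.5871, 0.0585, 0.0333]
orientation: [0.952, 2.994, -0.0]
ft_force: [-1.8, 2.2, 3.4]
gripper_width: 0.0002
grasp_force: 1.9
```

Request:
step_arm(
  deltas=[
    [[-5,0,0],[0,0,0],-1],
    [[-5,0,0],[0,0,0],-1],
    [[-5,0,0],[0,0,0],-1],
    [[-5,0,0],[0,0,0],-1],
    [[-5,0,0],[0,0,0],-1],
  ],
)

```text
time: 11.6
ee_pos: [0.6073, 0.0442, 0.0332]
orientation: [-0.952, -2.994, 0.0]
ft_force: [-2.3, 2.2, 3.9]
gripper_width: 0.0001
grasp_force: 1.9
```

```bash
python3 st.py
```

```text
row frame mm [68.2  -0.47 33.23] yaw err 0.0013 tilt [-3.e-04  0.e+00 -1.e+00] F [-2.25  2.23  3.86] t 11.6 w 9.158810152271523e-05 q6 -0.9666897851632862
```

Request:
step_arm(
  deltas=[
    [[-5,0,0],[0,0,0],-1],
    [[-5,0,0],[0,0,0],-1],
    [[-5,0,0],[0,0,0],-1],
    [[-5,0,0],[0,0,0],-1],
    [[-5,0,0],[0,0,0],-1],
  ],
)

```text
time: 12.22
ee_pos: [0.6279, 0.0296, 0.0333]
orientation: [-0.952, -2.994, -0.0]
ft_force: [-1.9, 1.2, 4.1]
gripper_width: 0.0005
grasp_force: 1.9
```

Request:
step_arm(
  deltas=[
    [[-5,0,0],[0,0,0],-1],
    [[-4,0,0],[0,0,0],-1],
    [[0,0,0],[0,0,0],-1],
    [[0,0,-3],[0,0,0],-1],
    [[0,0,-10],[0,0,0],-1],
  ],
)

```text
time: 12.85
ee_pos: [0.6341, 0.0246, 0.0457]
orientation: [-0.952, -2.992, 0.001]
ft_force: [1.3, 0.4, -0.2]
gripper_width: 0.0003
grasp_force: 0.0
```

Request:
step_arm(
  deltas=[
    [[0,0,-30],[0,0,0],-1],
    [[0,0,-40],[0,0,0],-1],
    [[0,0,-40],[0,0,0],-1],
    [[0,0,-40],[0,0,0],-1],
    [[0,0,0],[0,0,0],-1],
  ],
)

```text
time: 13.48
ee_pos: [0.6376, 0.0246, 0.2021]
orientation: [0.949, 2.986, 0.003]
ft_force: [0.3, -0.5, -0.5]
gripper_width: 0.0004
grasp_force: 0.0
```

```bash
python3 st.py
```

```text
row frame mm [104.16   1.05 202.1 ] yaw err 0.0013 tilt [ 8.6e-03 -4.0e-04 -1.0e+00] F [ 0.25 -0.48 -0.55] t 13.475 w 0.00043937568717494844 q6 -0.9967963028611725
```

Request:
step_arm(
  deltas=[
    [[0,-50,0],[0,0,0],-1],
    [[0,-50,0],[0,0,0],-1],
    [[0,-50,0],[0,0,0],-1],
    [[0,-50,0],[0,0,0],-1],
    [[0,-50,0],[0,0,0],-1],
  ],
)

```text
time: 14.1
ee_pos: [0.489, -0.1803, 0.1955]
orientation: [-0.951, -2.993, -0.0]
ft_force: [0.6, -1.0, 0.2]
gripper_width: 0.0007
grasp_force: 0.0
```

Request:
step_arm(
  deltas=[
    [[0,-50,0],[0,0,0],-1],
    [[0,-50,0],[0,0,0],-1],
    [[0,-40,0],[0,0,0],-1],
    [[0,0,0],[0,0,0],-1],
    [[0,0,0],[0,0,0],-1],
  ],
)

```text
time: 14.72
ee_pos: [0.4096, -0.2931, 0.1958]
orientation: [-0.953, -2.993, -0.001]
ft_force: [-0.2, -0.7, 0.1]
gripper_width: 0.0004
grasp_force: 0.0
```

```bash
python3 st.py
python3 - <<'E'
from h import *
im=np.hstack([manip.get_image("top")[140:330,140:300,::-1],manip.get_image("side")[190:380,190:350,::-1]])
cv2.imwrite("pics/p4.png",cv2.resize(im,(800,475),interpolation=cv2.INTER_CUBIC))
E
```

```text
row frame mm [ 102.09 -389.95  195.78] yaw err 0.0007 tilt [-4.e-04  1.e-03 -1.e+00] F [-0.23 -0.72  0.11] t 14.725 w 0.0004219993786531852 q6 -1.6777820359586384
```

View pics/p4.png

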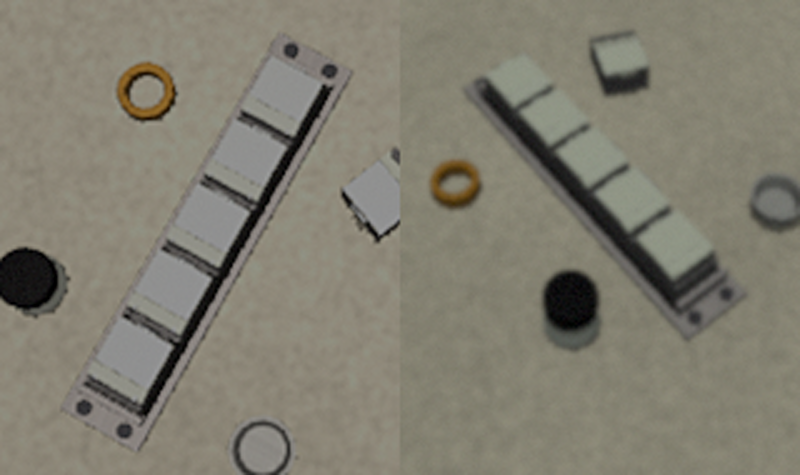

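All five lids lie flat and evenly shaded, from (125,350) to (290,90) in the left half. The jar, ring, dish and spare box are where they were, so I'm handing in.

```bash
python3 -c "
from station import manip
print(manip.finish_job())"
```

```text
the job is handed in; nothing more can be done
None
```

All five lids were wiped shut in order from the hinge end, with measured forces around 5 N or less; the final picture shows them flat with the jar, ring, dish and spare box unmoved, and the job was handed in at about 15 s.

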